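Pick the short hexagon coupling from behind the tall fittings

ROBOT

A 6-joint arm with a two-finger parallel gripper is mounted at the origin on the work surface. World frame = base frame: x ahead of the robot, y to its left, z up, the work surface at z = 0. Lengths are in mm, angles in degrees, forces in N, time in s.
With the tool pointing down it reaches from about 250 to 725 mm from the base axis. Payload 4 kg.
Tool frame: the origin (TCP) lies at the very end of the fingers, on their centre line; the grasp point (between the pads) lies 19 mm behind it; z points along the fingers, y is the line along which they close (so a half turn about z gives the same grasp; the last joint's range is limited). The gripper opens to 85 mm and grips with 20 to 120 N. Pads are 22 mm wide; open, the fingers measure 114 mm over their backs; the gripper's body (76 mm by 85 mm) begins 54 mm behind the grasp point. The pads swing forward as they close: fully open they stand 13 mm farther back than shut.
Start: joints at [68.239, 13.785, 0.286, 76.501, 0, 90], TCP at [185.365, 464.37, 211.006] pointing down, gripper open.
Joint ranges: [-155.79, 155.79], [-60.16, 107.12], [-62.33, 73.08], [-114, 123.19], [-81.49, 82.49], [-180, 180]. Speed limits (degrees/s): [159.86, 159.86, 180, 180, 180, 180].

INTERFACE

Orientations are given as [roll, pitch, yaw] about the fixed x, y, z axes, in that order (R = Rz(yaw) Ry(pitch) Rx(roll)).
In Python, from station import get_obs, imaging, ticket gives the robot as it stands. The module is installed in compiled form; this text tells all that it offers.
- The arm moves only by the shell command python3 -m inch 'ROWS' [OPENING] [FORCE]. ROWS is JSON, a list of rows, each a list of 4 numbers: the shift along the tool's x, y, z as a fraction of full scale, then the turn about the tool's z as a fraction of full scale. In form: [[dx, dy, dz, yaw], ...]. A call has exactly 5 rows; each row is the pose to reach, as a shift and turn from the pose commanded when the call began, along the tool's axes at that moment; what a row does not reach only later rows make up. Full scale, the value 1, is 0.5 m for a shift and pi/2 rad for a turn. A row lasts 1/12 s, in which the tool goes at most 41.7 mm and 7.16 degrees, less where a joint would pass 70% of its speed; a pose out of reach is approached as far as the arm can. A call with a number of a shift or a turn outside -1 to 1 is refused whole. A call with a gripper value outside its range is refused whole. OPENING is the gripper command: -1 is shut, 1 is fully open, values between are in proportion, set as the call begins (- or left out, the last holds). The fingers move at their own pace and stop on an object; FORCE is the grip in N (left out, the last holds). Time passes only in rows, so rows that repeat a pose let the fingers close, or fill a call up. It gives the time, the measured TCP pose, the force, the opening and the grip force at its end, in the units of the state.
- get_obs(): the state, without advancing time (a new reading comes with each control period).
- imaging.get_image(name): name is "side" or "top"; returns a dict with "image" (480x640x3 uint8, red, green, blue), "fx", "fy", "cx", "cy" (pixels), "R" (3x3) and "t" (3): a world point X has camera coordinates R X + t. Camera axes: x right, y down, z forward; pixel columns grow to the right and rows downward; lengths in mm; the calibration is good to about 2 mm. A picture is of the moment at which its call begins. There is no depth.
- ticket.hand_in(): hands the job in; it is judged then, once.
The state is a dict: "time_s": time; "joint_positions": joint angles; "qd": joint speeds; "joint_torque": joint torques, N m; "position": TCP position; "tool_rot": TCP orientation; "contact_force": force on the tool from outside, world axes, zero at the start; "moment": the same for the moment, N m; "finger_gap": finger opening in mm; "finger_force": force on a finger pad.
Only numpy, scipy, OpenCV 4.12 (cv2) and the standard library are available. Lean on these libraries where they do the work, as an engineer would, in place of code of your own. Each camera call takes 0.05 s, during which the arm holds its last target. There are 200 camera calls.

TASK

A short hexagonal brass coupling stands in one of the two blue stock trays, behind two tall fittings. First clear both tall fittings to the grey tray, standing; then stand the short hexagonal coupling on the round mark in the middle of the plywood order tray, and only then put each tall fitting back upright in the very place where it stood. Leave the fittings in the other blue tray alone.

Things in the scene. Friction and masses are not known exactly. Their poses are not given: they have to be found in the camera images.
- tall_hex_center (a point): Tall plain hexagonal brass coupling, upright: 32 mm across flats (37 over corners), 90 mm tall, dark bore on top. Point at its centre, 45 mm above its foot; grip it in its upper third, so that its top does not meet the palm; z up along it, x normal to one pair of flats (the others 60 deg apart). About 0.45 kg. Stands on one of the two front marks of the blue tray 'stock'.
- tall_round_center (a point): Tall round brass pipe nipple, upright: 34 mm diameter, 90 mm tall, thread rings at both ends, dark bore on top. Point at its centre, 45 mm above its foot; grip it in its upper third, so that its top does not meet the palm; z up. About 0.32 kg. Stands on the other front mark of 'stock'.
- short_hex_center (a point): Short hexagonal brass coupling, upright, the part to fetch: 36 mm across flats (42 over corners), 42 mm tall, dark bore on top. Point at its centre, 21 mm above its foot; z up, x normal to one pair of flats (the others 60 deg apart). About 0.28 kg. Stands on the rear mark of 'stock', behind the two tall ones, too close to them for a gripper to come down over it.
- stock: Fixed blue tray holding the three fittings to move, 150 (its x) x 210 mm (its y), floor and walls 4 mm thick, walls 30 mm high. Origin under its centre; x points to its rear, away from the robot, y left. Black round floor marks: two front at x -25, y +44 and -44 mm, rear at x 22, y 0; fittings stand up to 5 mm off. Which tall one is on which varies. A like tray beside it holds other fittings.
- park: Fixed grey plastic clearing tray, empty: 100 mm (its x) by 190 mm (its y) outside, floor 4 mm thick, walls 4 mm thick and 22 mm high. Origin at the centre of its underside, z up. Both tall fittings are to stand inside it, anywhere, on its floor.
- kit: Fixed plywood order tray, empty: 100 x 100 mm outside, floor 4 mm thick, walls 4 mm thick and 22 mm high, a flat black round mark of 60 mm in its middle. Origin at the centre of its underside, z up.
- tee_center (a point): Bystander in the other blue tray: brass tee, 80 mm tall, 36 mm end collars, side branch 32 mm long. Point on its axis half-way up.
- hose_tail_center (a point): Bystander in the other blue tray: brass hose tail, 95 mm tall, round 36 mm foot, slim barbed stem. Point at half height.
- short_round_center (a point): Bystander in the other blue tray: short round brass bush, 38 mm diameter, 42 mm tall. Point at its centre.

How it is judged:
By the outcome, as a careful person would: the job done as asked, in the order asked, and still so for the second after the job is handed in, with the robot touching nothing.
It also fails if it takes over 122 s, if anything falls off the work surface, if the arm or the gripper's body presses on something with over 40 N, if the wrist force passes 120 N, or if a joint passes its speed limit or range.

## Working session

There is one attempt and no reset: what is moved stays moved. The work goes in short steps, Python scripts to look and compute and a shell command to move; the robot and the scene stay as the last step left them, time stands still between calls to the robot, and variables do not carry over. Pictures are saved under pics/ and viewed, at most 14 in all, crops included, and the job is handed in when it is done.

```bash
mkdir -p pics; python3 - <<'E'
from station import get_obs, imaging
import cv2, json
for n in ("side","top"):
    d=imaging.get_image(n); cv2.imwrite(f"pics/{n}0.png",d["image"][:,:,::-1])
    print(n,d["fx"],d["fy"],d["cx"],d["cy"],d["R"],d["t"])
o=get_obs();print(o)
E
```

```text
side 572.629261807641 572.629261807641 326.82106608692413 241.26127915461467 [[ 0.67799112 -0.73505943  0.00395808]
 [-0.54344318 -0.50486281 -0.67065868]
 [ 0.49497227  0.45254964 -0.74175553]] [-370.93009959  312.67080192  676.40538837]
top 564.1137865793808 564.1137865793808 322.6536225889725 242.8204520284035 [[ 0.02323036 -0.99966278  0.01160486]
 [-0.99703472 -0.024018   -0.0731088 ]
 [ 0.07336287 -0.0098721  -0.99725645]] [-27.71229538 539.07288074 864.6277865 ]
{'time_s': 0.1, 'joint_positions': array([ 6.82391849e+01,  1.38268070e+01,  2.20718626e-01,  7.65008846e+01,
       -3.53896442e-04,  8.99993688e+01]), 'qd': array([ 0.04750802, -0.08222645,  0.15818348, -0.04410216,  0.01617877,
       -0.03186271]), 'joint_torque': array([-9.60608668e-04, -3.73137832e+01,  2.53010774e+01,  1.08564427e-02,
       -3.72817408e-05,  1.59913213e-06]), 'position': array([185.1444406 , 463.80841885, 210.20661643]), 'tool_rot': array([-1.79893027e+02,  3.52717367e-04,  1.58239817e+02]), 'contact_force': array([ 0.38856979, -0.06319193,  0.24337321]), 'moment': array([-0.01372088, -0.00972414, -0.01204093]), 'finger_force': 0.0, 'finger_gap': 85.30167790719631}
```

View pics/top0.png

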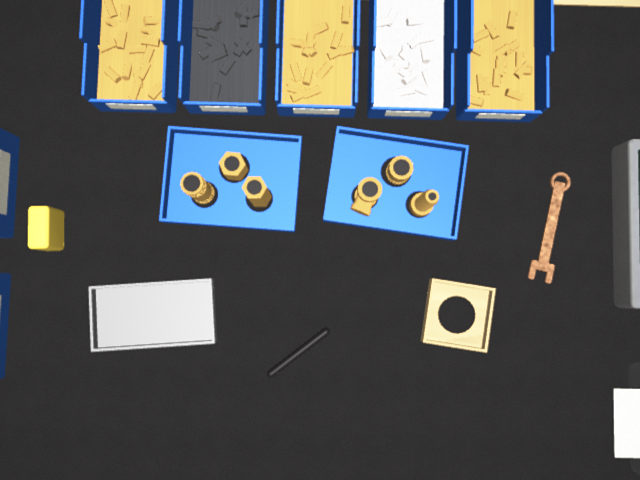

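View pics/side0.png

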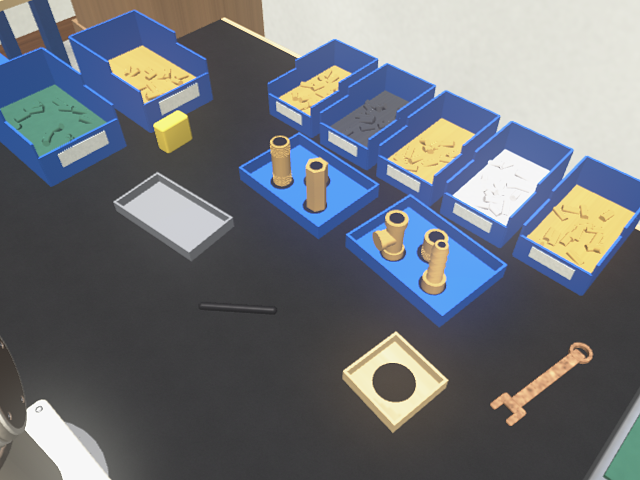

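```bash
cat > h.py <<'E'
import numpy as np, cv2
from station import get_obs, imaging
from scipy.spatial.transform import Rotation as Ro
def ray(d,uv,z):
    R,t=np.array(d["R"]),np.array(d["t"]); c=-R.T@t
    v=R.T@np.array([(uv[0]-d["cx"])/d["fx"],(uv[1]-d["cy"])/d["fy"],1])
    return c+v*(z-c[2])/v[2]
def proj(d,X):
    p=np.array(d["R"])@np.array(X,float)+np.array(d["t"]); return np.array([d["fx"]*p[0]/p[2]+d["cx"],d["fy"]*p[1]/p[2]+d["cy"]])
def rel(x,y,z,yaw=None):
    """shift to target, in fractions of full scale along tool axes; yaw world deg mod 180"""
    o=get_obs(); p=o["position"]; e=o["tool_rot"]
    s=Ro.from_euler("xyz",e,degrees=True).as_matrix().T@(np.array([x,y,z])-p)/500
    w=0 if yaw is None else -((yaw-e[2]+90)%180-90)/90
    print("rel",s.round(4),round(w,4),"pos",p.round(1),"yaw",round(e[2],1),"t",o["time_s"])
E
python3 - <<'E'
from h import *
d=imaging.get_image("top"); im=d["image"]; hsv=cv2.cvtColor(im,cv2.COLOR_RGB2HSV)
def corners(m,z,name,lo=500,hi=20000):
    for c in cv2.findContours(m,cv2.RETR_EXTERNAL,cv2.CHAIN_APPROX_NONE)[0]:
        if lo<cv2.contourArea(c)<hi:
            P=np.array([ray(d,p[0],z)[:2] for p in c],np.float32)
            r=cv2.minAreaRect(P); print(name,np.round(r[0],1),np.round(r[1],1),round(r[2],1),"px",c[:,0].mean(0).round())
H,S,V=cv2.split(hsv)
blue=((H>95)&(H<125)&(S>120)).astype(np.uint8)*255
roi=np.zeros_like(blue); roi[122:245,155:475]=255
corners(blue&roi,30,"blue",3000)
grey=((S<40)&(V>120)).astype(np.uint8)*255; roi[:]=0; roi[265:365,75:230]=255
corners(grey&roi,22,"grey",3000)
ply=((H>12)&(H<35)&(S>30)&(V>120)).astype(np.uint8)*255; roi[:]=0; roi[265:365,410:510]=255
corners(ply&roi,22,"kit",2000)
dark=(V<70).astype(np.uint8)*255
corners(dark&roi,4,"mark",300,2000)
for n,uv,z in(("round",(191,184),94),("hex",(256,187),94),("short",(232,160),46)):
    x,y=uv; m=dark[y-9:y+10,x-10:x+11]; 
    k,l,st,ce=cv2.connectedComponentsWithStats(m); i=l[9,10]
    print(n,i,st[i],ce[i]+[x-10,y-9],ray(d,ce[i]+[x-10,y-9],z).round(1))
cv2.imwrite("pics/crop.png",cv2.resize(im[120:235,155:305,::-1],None,fx=5,fy=5,interpolation=cv2.INTER_CUBIC))
E
```

```text
blue [ 636.1 -127.3] [212.4 154.8] 83.0 px [396. 183.]
blue [636.6 131.3] [212.9 154.1] 87.1 px [230. 178.]
grey [422.2 247.1] [101.5 191.4] 5.1 px [151. 315.]
kit [ 432.3 -229.2] [102.7 102.1] 82.3 px [459. 315.]
round 0 [  0   0  21  19 399] [191. 184.] [614.7 177.7  94. ]
hex 0 [  0   0  21  19 399] [256. 187.] [612.6  83.9  94. ]
short 0 [  0   0  21  19 399] [232. 160.] [661.8 127.4  46. ]
```

View pics/crop.png

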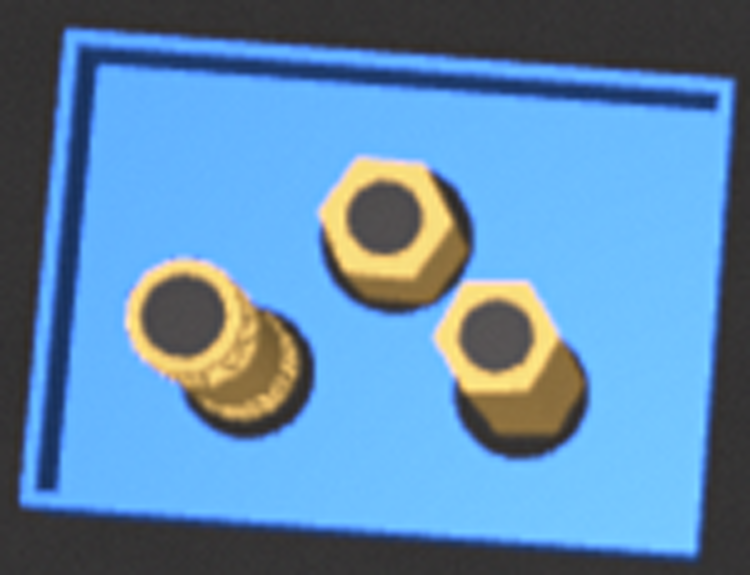

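```bash
python3 - <<'E'
from h import *
d=imaging.get_image("top"); im=d["image"]
H,S,V=cv2.split(cv2.cvtColor(im,cv2.COLOR_RGB2HSV))
th=np.deg2rad(-2.9);c0=np.array([636.6,131.3]);T=np.array([[np.cos(th),-np.sin(th)],[np.sin(th),np.cos(th)]])
f=4
big=cv2.resize(im,None,fx=f,fy=f,interpolation=cv2.INTER_CUBIC)
bH,bS,bV=cv2.split(cv2.cvtColor(big,cv2.COLOR_RGB2HSV))
for n,(u,v),z,w in(("round",(191.8,183),94,34),("hex",(254.4,187),94,32),("short",(231.8,163.4),46,36)):
    m=((bV<150)&~((bH>95)&(bS>130))&~((bH>10)&(bH<35)&(bS>120))).astype(np.uint8)*255
    k,l,st,ce=cv2.connectedComponentsWithStats(m); i=l[int(v*f),int(u*f)]
    uv=(ce[i]+.5)/f-.5
    top=((bV>200)&(bH>12)&(bH<35)&(bS>40)).astype(np.uint8)*255
    k,l2,st2,ce2=cv2.connectedComponentsWithStats(top)
    lab=l2[int(v*f)-60:int(v*f)+60,int(u*f)-60:int(u*f)+60]; j=np.bincount(lab[lab>0]).argmax()
    c=cv2.findContours((l2==j).astype(np.uint8),cv2.RETR_EXTERNAL,cv2.CHAIN_APPROX_NONE)[0][0]
    P=np.array([ray(d,(p[0]+.5)/f-.5,z)[:2] for p in c],np.float32)
    X=ray(d,uv,z); hull=cv2.convexHull(P); r=cv2.minEnclosingCircle(P)
    mo=cv2.moments(hull)
    print(n,st[i][4],X.round(1),"tray",(T.T@(X[:2]-c0)).round(1),"hullc",round(mo["m10"]/mo["m00"],1),round(mo["m01"]/mo["m00"],1),"circ",np.round(r[0],1),round(r[1],1))
    # width vs direction of support
    a=np.arange(0,180,1);D=np.stack([np.cos(np.deg2rad(a)),np.sin(np.deg2rad(a))]);q=P@D;wd=q.max(0)-q.min(0)
    s=(wd.reshape(3,60)).mean(0); ph=np.angle((s*np.exp(1j*np.deg2rad(a[:60]*6))).sum())
    print("  width",wd.min().round(1),wd.max().round(1),"flat normal mod60",round((np.rad2deg(ph)+180)/6%60,1))
# mark in the kit
m=((V<70)).astype(np.uint8); k,l,st,ce=cv2.connectedComponentsWithStats(m); i=l[315,457]; print("mark",st[i],ray(d,ce[i],4).round(1))
E
```

```text
round 3383 [616.5 177.6  94. ] tray [-22.4  45.2] hullc 614.4 174.9 circ [614.  174.8] 19.5
  width 33.1 38.8 flat normal mod60 31.3
hex 2526 [612.9  87.1  94. ] tray [-21.4 -45.4] hullc 612.4 87.0 circ [612.5  87.1] 17.8
  width 31.3 35.7 flat normal mod60 1.7
short 2676 [656.9 128.1  46. ] tray [20.5 -2.2] hullc 656.4 127.8 circ [656.5 127.6] 20.1
  width 35.7 40.2 flat normal mod60 55.9
mark [439 297  35  36 985] [ 432.3 -229.5    4. ]
```

```bash
python3 -c "
from h import *
rel(612.8,87.1,210,91.7)"
```

```text
rel [-1.0737 -0.3831  0.0014] 0.7393 pos [185.2 464.  210.5] yaw 158.2 t 0.2
```

```bash
for i in 1 2 3 4; do python3 -m inch '[[-0.04,-0.014,0,0],[-0.11,-0.039,0,0],[-0.18,-0.064,0,0],[-0.24,-0.086,0,0],[-0.268,-0.096,0,0]]' 1 60; done
python3 -m inch '[[0,0,0,0.07],[0,0,0,0.14],[0,0,0,0.22],[0,0,0,0.3],[0,0,0,0.37]]'; python3 -m inch '[[0,0,0,0.07],[0,0,0,0.14],[0,0,0,0.22],[0,0,0,0.3],[0,0,0,0.37]]'
python3 -m inch '[[0,0,0,0],[0,0,0,0],[0,0,0,0],[0,0,0,0],[0,0,0,0]]'
python3 -c "
from h import *
rel(612.8,87.1,130,91.7)"
```

```text
time_s: 0.62
position: [293.9, 367.7, 210.8]
tool_rot: [-179.9, 0.1, 158.1]
contact_force: [-0.8, 0.0, 0.3]
finger_gap: 85.6
finger_force: 0.0
time_s: 1.03
position: [400.9, 273.3, 210.8]
tool_rot: [-180.0, 0.1, 158.0]
contact_force: [0.4, 0.9, 1.2]
finger_gap: 85.9
finger_force: 0.0
time_s: 1.45
position: [507.7, 178.9, 210.6]
tool_rot: [-180.0, 0.1, 158.0]
contact_force: [0.1, 0.6, 0.2]
finger_gap: 85.5
finger_force: 0.0
time_s: 1.87
position: [614.0, 84.8, 210.2]
tool_rot: [-180.0, 0.0, 158.1]
contact_force: [-0.4, 0.5, -0.1]
finger_gap: 85.3
finger_force: 0.0
time_s: 2.28
position: [611.6, 87.7, 210.6]
tool_rot: [-180.0, -0.0, 124.6]
contact_force: [0.3, 0.3, -0.2]
finger_gap: 85.5
finger_force: 0.0
time_s: 2.7
position: [611.5, 87.9, 210.7]
tool_rot: [-179.9, -0.0, 91.3]
contact_force: [-0.2, 0.1, 0.3]
finger_gap: 85.1
finger_force: 0.0
time_s: 3.12
position: [611.9, 87.5, 211.0]
tool_rot: [-180.0, -0.0, 91.7]
contact_force: [0.1, -0.3, 0.6]
finger_gap: 85.4
finger_force: 0.0
rel [-0.0008  0.0018  0.1619] 0.0001 pos [611.9  87.5 211. ] yaw 91.7 t 3.1167
```

```bash
python3 -m inch '[[0,0.001,0.04,0],[0,0.002,0.09,0],[0,0.002,0.14,0],[0,0.002,0.18,0],[0,0.002,0.2,0]]'
python3 - <<'E'
from h import *
d=imaging.get_image("side"); a=d["image"][100:260,220:420,::-1]
t=imaging.get_image("top"); b=t["image"][100:260,155:355,::-1]
cv2.imwrite("pics/c1.png",cv2.resize(np.hstack([a,b]),None,fx=2,fy=2,interpolation=cv2.INTER_CUBIC)); print(get_obs()["position"])
E
```

```text
time_s: 3.53
position: [611.1, 87.1, 107.8]
tool_rot: [-179.7, 0.0, 91.7]
contact_force: [-0.3, -0.7, 0.7]
finger_gap: 85.3
finger_force: 0.0
[611.30011064  87.1015887  108.74578435]
```

View pics/c1.png

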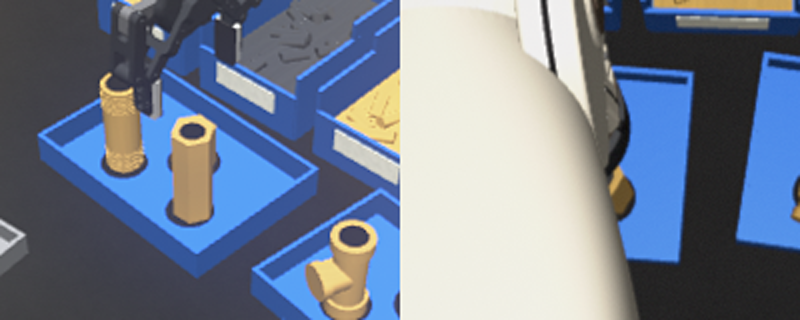

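```bash
python3 -m inch '[[0,0.001,0.02,0],[0,0.002,0.05,0],[0,0.003,0.08,0],[0,0.003,0.1,0],[0,0.003,0.106,0]]'
python3 -m inch '[[0,0,0,0],[0,0,0,0],[0,0,0,0],[0,0,0,0],[0,0,0,0]]' -1 60 |tail -2; 
python3 -m inch '[[0,0,0,0],[0,0,0,0],[0,0,0,0],[0,0,0,0],[0,0,0,0]]'
python3 -m inch '[[0,0,0,0],[0,0,0,0],[0,0,0,0],[0,0,0,0],[0,0,0,0]]'
```

```text
time_s: 4.05
position: [614.1, 87.3, 57.0]
tool_rot: [-179.9, 0.0, 91.6]
contact_force: [0.1, -0.2, -0.0]
finger_gap: 85.4
finger_force: 0.0
finger_gap: 30.7
finger_force: 60.1
time_s: 4.88
position: [615.0, 87.5, 59.3]
tool_rot: [179.9, -0.0, 91.6]
contact_force: [-2.4, 0.6, 6.6]
finger_gap: 30.5
finger_force: 60.7
time_s: 5.3
position: [615.0, 87.5, 59.3]
tool_rot: [179.9, -0.0, 91.6]
contact_force: [-2.0, -0.1, 6.0]
finger_gap: 30.5
finger_force: 60.7
```

```bash
python3 -m inch '[[0,0,-0.01,0],[0,0,-0.04,0],[0,0,-0.09,0],[0,0,-0.14,0],[0,0,-0.17,0]]'
python3 -m inch '[[0,0,-0.02,0],[0,0,-0.03,0],[0,0,-0.03,0],[0,0,-0.03,0],[0,0,-0.03,0]]'
python3 -m inch '[[0,0,0,0],[0,0,0,0],[0,0,0,0],[0,0,0,0],[0,0,0,0]]'
python3 - <<'E'
from h import *
rel(426.2,202.3,160)
d=imaging.get_image("side"); a=d["image"][50:260,200:420,::-1]
cv2.imwrite("pics/c2.png",cv2.resize(a,None,fx=2,fy=2))
E
```

```text
time_s: 5.72
position: [614.6, 87.4, 144.3]
tool_rot: [180.0, 0.0, 91.6]
contact_force: [1.1, 0.5, -3.5]
finger_gap: 30.6
finger_force: 60.3
time_s: 6.13
position: [613.3, 87.3, 156.0]
tool_rot: [-179.8, 0.0, 91.6]
contact_force: [-0.1, -0.2, -5.4]
finger_gap: 30.4
finger_force: 60.3
time_s: 6.55
position: [614.5, 87.4, 157.9]
tool_rot: [-180.0, 0.0, 91.6]
contact_force: [-0.3, 0.5, -5.7]
finger_gap: 30.3
finger_force: 60.3
rel [ 0.2405 -0.3698 -0.0042] 0 pos [614.5  87.4 157.9] yaw 91.6 t 6.55
```

View pics/c2.png

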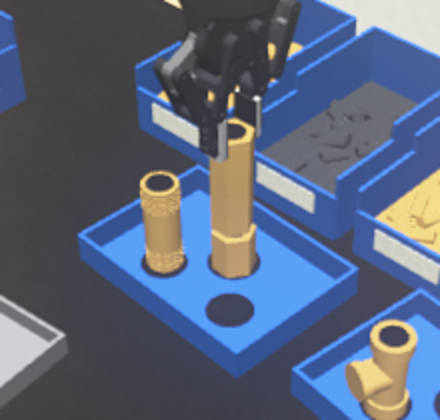

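```bash
for i in 1 2 3; do python3 -m inch '[[0.01,-0.015,0,0],[0.028,-0.043,0,0],[0.05,-0.078,0,0],[0.07,-0.108,0,0],[0.08,-0.1233,0,0]]' >/dev/null; done
python3 -m inch '[[0,0,0,0],[0,0,0,0],[0,0,0,0],[0,0,0,0],[0,0,0,0]]'
python3 -c "
from h import *
rel(426.2,202.3,60)"
```

```text
time_s: 8.27
position: [427.0, 201.7, 158.0]
tool_rot: [180.0, 0.0, 91.6]
contact_force: [-0.3, 0.6, -5.3]
finger_gap: 30.8
finger_force: 60.7
rel [ 0.0013 -0.0017  0.196 ] 0 pos [427.  201.7 158. ] yaw 91.6 t 8.2667
```

```bash
python3 -m inch '[[0,0,0.02,0],[0,0,0.06,0],[0,0,0.11,0],[0,0,0.15,0],[0,0,0.17,0]]'
python3 -m inch '[[0,0,0.007,0],[0,0,0.013,0],[0,0,0.018,0],[0,0,0.022,0],[0,0,0.024,0]]'
python3 -m inch '[[0,0,0,0],[0,0,0,0],[0,0,0.001,0],[0,0,0.002,0],[0,0,0.002,0]]'
```

```text
time_s: 8.68
position: [424.9, 200.9, 70.4]
tool_rot: [-179.8, 0.1, 91.6]
contact_force: [0.4, -0.4, -5.0]
finger_gap: 30.2
finger_force: 60.6
time_s: 9.1
position: [426.9, 202.3, 61.6]
tool_rot: [179.9, -0.0, 91.6]
contact_force: [-0.4, -0.2, -5.1]
finger_gap: 30.0
finger_force: 60.6
time_s: 9.52
position: [426.2, 202.1, 60.1]
tool_rot: [180.0, -0.0, 91.6]
contact_force: [0.5, -0.2, -5.7]
finger_gap: 30.3
finger_force: 60.7
```

```bash
for i in 1 2 3; do python3 -m inch '[[0,0,0.001,0],[0,0,0.002,0],[0,0,0.002,0],[0,0,0.002,0],[0,0,0.002,0]]' | egrep 'posi|contact'; done
```

```text
position: [426.3, 202.2, 59.4]
contact_force: [-1.4, -0.2, 0.7]
position: [426.4, 202.3, 59.3]
contact_force: [-3.2, -1.2, 8.4]
position: [426.4, 202.4, 59.3]
contact_force: [-5.8, -1.7, 14.2]
```

```bash
python3 -m inch '[[0,0,-0.002,0],[0,0,-0.003,0],[0,0,-0.003,0],[0,0,-0.003,0],[0,0,-0.003,0]]' | egrep 'posi|contact';
python3 -m inch '[[0,0,0,0],[0,0,0,0],[0,0,0,0],[0,0,0,0],[0,0,0,0]]' 1; python3 -m inch '[[0,0,0,0],[0,0,0,0],[0,0,0,0],[0,0,0,0],[0,0,0,0]]'|egrep 'posi|gap'
python3 -m inch '[[0,0,-0.02,0],[0,0,-0.06,0],[0,0,-0.11,0],[0,0,-0.15,0],[0,0,-0.16,0]]' >/dev/null
python3 -m inch '[[0,0,0,0],[0,0,0,0],[0,0,0,0],[0,0,0,0],[0,0,0,0]]'|egrep 'posi'
python3 - <<'E'
from h import *
rel(616,177.4,140)
d=imaging.get_image("side"); a=d["image"][50:290,100:420,::-1]
cv2.imwrite("pics/c3.png",cv2.resize(a,None,fx=2,fy=2))
E
```

```text
position: [426.3, 202.3, 59.3]
contact_force: [-3.1, -0.9, 7.8]
time_s: 11.6
position: [426.4, 202.1, 58.4]
tool_rot: [180.0, 0.0, 91.6]
contact_force: [0.1, -0.4, -0.3]
finger_gap: 85.1
finger_force: 0.0
position: [426.2, 202.1, 58.5]
finger_gap: 85.6
position: [425.4, 201.7, 137.3]
rel [-0.0594  0.3797 -0.0062] 0 pos [425.4 201.7 137.3] yaw 91.6 t 12.85
```

View pics/c3.png

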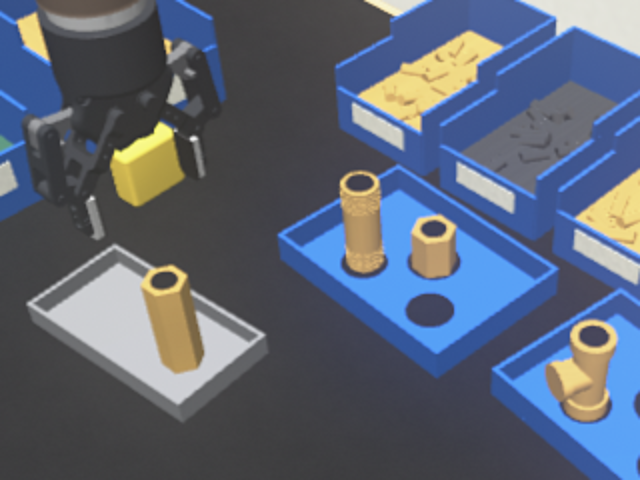

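```bash
python3 - <<'E'
from h import *
d=imaging.get_image("side")
for z in(4,94): print(((proj(d,(426.2,202.3,z))-[100,50])*2).round())
cv2.imwrite("pics/c4.png",cv2.resize(d["image"][160:260,100:240,::-1],None,fx=4,fy=4,interpolation=cv2.INTER_CUBIC))
E
```

```text
[183. 355.]
[164. 277.]
```

View pics/c4.png

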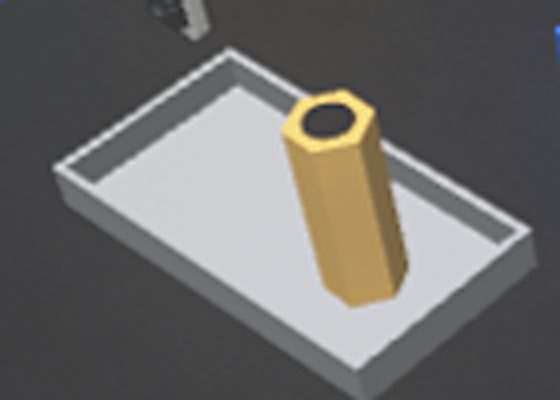

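```bash
for i in 1 2; do python3 -m inch '[[-0.004,0.025,0,0],[-0.011,0.07,0,0],[-0.019,0.12,0,0],[-0.026,0.165,0,0],[-0.03,0.19,-0.003,0]]' >/dev/null; done
python3 -m inch '[[0,0,0,0],[0,0,0,0],[0,0,0,0],[0,0,0,0],[0,0,0,0]]'
python3 - <<'E'
from h import *
rel(616,177.4,55)
rel(617.5,177.4,55)
d=imaging.get_image("top"); im=d["image"]
big=cv2.resize(im,None,fx=4,fy=4,interpolation=cv2.INTER_CUBIC)
p=proj(d,(426.3,202.2,94)); print(p)
bH,bS,bV=cv2.split(cv2.cvtColor(big,cv2.COLOR_RGB2HSV))
m=(bV<150).astype(np.uint8); k,l,st,ce=cv2.connectedComponentsWithStats(m); i=l[int(4*p[1]),int(4*p[0])]
print(st[i],ray(d,(ce[i]+.5)/4-.5,94))
E
```

```text
time_s: 14.2
position: [616.0, 177.8, 141.7]
tool_rot: [-180.0, 0.0, 91.7]
contact_force: [0.2, -0.9, 0.5]
finger_gap: 85.4
finger_force: 0.0
rel [-0.0007 -0.      0.1734] 0 pos [616.  177.8 141.7] yaw 91.7 t 14.2
rel [-0.0008  0.003   0.1734] 0 pos [616.  177.8 141.7] yaw 91.7 t 14.2
[168.36479433 314.94756603]
[    227       0    2333    1920 3051605] [509.61764215 -96.06862345  94.        ]
```

```bash
python3 -m inch '[[0,0,0.02,0],[0,0,0.06,0],[0,0,0.11,0],[0,0.001,0.15,0],[0,0.001,0.17,0]]'|egrep 'pos|cont'
python3 -m inch '[[0,0,0,0],[0,0,0,0],[0,0,0,0],[0,0,0,0],[0,0,0,0]]' |egrep 'pos|cont'; 
for i in 1 2 3; do python3 -m inch '[[0,0,0,0],[0,0,0,0],[0,0,0,0],[0,0,0,0],[0,0,0,0]]' -1 60 |egrep 'pos|cont|fing'; done
python3 -m inch '[[0,0,-0.01,0],[0,0,-0.04,0],[0,0,-0.09,0],[0,0,-0.14,0],[0,0,-0.17,0]]'>/dev/null
python3 -m inch '[[0,0,-0.02,0],[0,0,-0.03,0],[0,0,-0.03,0],[0,0,-0.03,0],[0,0,-0.03,0]]'>/dev/null
python3 -m inch '[[0,0,0,0],[0,0,0,0],[0,0,0,0],[0,0,0,0],[0,0,0,0]]'
python3 -c "
from h import *
rel(418.2,291.9,155)"
```

```text
position: [615.0, 177.0, 52.8]
contact_force: [-1.3, -0.1, 0.1]
position: [618.6, 177.9, 58.2]
contact_force: [-0.3, 0.1, -0.3]
position: [617.6, 177.6, 57.0]
contact_force: [-0.7, 0.4, -1.2]
finger_gap: 31.5
finger_force: 59.7
position: [617.7, 177.6, 57.0]
contact_force: [-1.5, 0.5, 5.3]
finger_gap: 31.7
finger_force: 60.0
position: [617.7, 177.6, 56.9]
contact_force: [-0.8, 0.1, 5.2]
finger_gap: 31.7
finger_force: 60.0
time_s: 17.58
position: [617.4, 177.5, 156.3]
tool_rot: [-180.0, 0.0, 91.6]
contact_force: [-0.4, 0.1, -4.0]
finger_gap: 31.7
finger_force: 59.9
rel [ 0.2401 -0.3917  0.0027] 0 pos [617.4 177.5 156.3] yaw 91.6 t 17.5833
```

```bash
for i in 1 2 3; do python3 -m inch '[[0.01,-0.016,0,0],[0.028,-0.046,0,0],[0.05,-0.082,0,0],[0.07,-0.114,0,0],[0.08,-0.1306,0,0]]' >/dev/null; done
python3 -m inch '[[0,0,0,0],[0,0,0,0],[0,0,0,0],[0,0,0,0],[0,0,0,0]]'|egrep 'pos'
python3 -m inch '[[0,0,0.02,0],[0,0,0.06,0],[0,0,0.11,0],[0,0,0.15,0],[0,0,0.17,0]]'>/dev/null
python3 -m inch '[[0,0,0.007,0],[0,0,0.013,0],[0,0,0.018,0],[0,0,0.021,0],[0,0,0.022,0]]'|egrep 'posi|contact'
for i in 1 2 3 4; do python3 -m inch '[[0,0,0.001,0],[0,0,0.002,0],[0,0,0.002,0],[0,0,0.002,0],[0,0,0.002,0]]' | egrep 'posi|contact'; done
```

```text
position: [419.1, 291.4, 156.4]
position: [418.9, 292.3, 61.2]
contact_force: [0.7, 0.0, -4.1]
position: [418.3, 291.9, 59.7]
contact_force: [-0.1, -0.2, -3.3]
position: [418.2, 291.9, 58.5]
contact_force: [-0.3, -0.7, -3.1]
position: [418.2, 291.9, 57.5]
contact_force: [-0.3, 0.6, -3.6]
position: [418.3, 292.0, 56.9]
contact_force: [-1.6, -0.2, 2.7]
```

```bash
python3 -m inch '[[0,0,0,0],[0,0,0,0],[0,0,0,0],[0,0,0,0],[0,0,0,0]]' 1 >/dev/null; python3 -m inch '[[0,0,0,0],[0,0,0,0],[0,0,0,0],[0,0,0,0],[0,0,0,0]]'|egrep 'posi|gap'
python3 -m inch '[[0,0,-0.02,0],[0,0,-0.06,0],[0,0,-0.11,0],[0,0,-0.15,0],[0,0,-0.16,0]]' >/dev/null
python3 -m inch '[[0,0,0,0],[0,0,0,0],[0,0,0,0],[0,0,0,0],[0,0,0,0]]'|egrep 'posi'
python3 - <<'E'
from h import *
rel(657.5,128,130,145.9)
for n in("side","top"):
    cv2.imwrite(f"pics/d_{n}.png",imaging.get_image(n)["image"][:,:,::-1])
E
```

```text
position: [418.2, 291.9, 56.5]
finger_gap: 85.7
position: [417.4, 291.3, 135.3]
rel [-0.3403  0.4706  0.01  ] -0.6029 pos [417.4 291.3 135.3] yaw 91.6 t 23.4167
```

View pics/d_top.png

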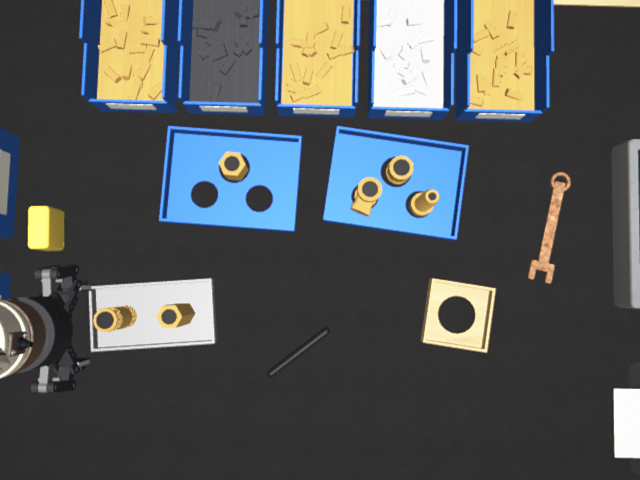

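```bash
python3 - <<'E'
from h import *
d=imaging.get_image("top"); im=d["image"]
big=cv2.resize(im,None,fx=4,fy=4,interpolation=cv2.INTER_CUBIC)
bH,bS,bV=cv2.split(cv2.cvtColor(big,cv2.COLOR_RGB2HSV))
m=((bV<150)&~((bH>95)&(bS>130))&~((bH>10)&(bH<35)&(bS>120))).astype(np.uint8)
k,l,st,ce=cv2.connectedComponentsWithStats(m)
for n,p,z in(("hex",(168.5,317),94),("round",(107,320),94),("short",(231.8,163.4),46),("markL",(204,194),4),("markR",(259,198),4)):
    i=l[int(4*p[1]),int(4*p[0])]; print(n,st[i][4],ray(d,(ce[i]+.5)/4-.5,z).round(1))
E
```

```text
hex 2720 [424.4 201.9  94. ]
round 3675 [417.4 292.   94. ]
short 2688 [656.9 128.1  46. ]
markL 8320 [614.5 176.7   4. ]
markR 8348 [610.1  88.8   4. ]
```

```bash
for i in 1 2; do python3 -m inch '[[-0.025,0.034,0,0],[-0.07,0.097,0,0],[-0.12,0.167,0,0],[-0.155,0.215,0,0],[-0.17,0.236,0,0]]' >/dev/null; done
for i in 1 2; do python3 -m inch '[[0,0,0,-0.05],[0,0,0,-0.11],[0,0,0,-0.18],[0,0,0,-0.25],[0,0,0,-0.3]]' 0.55 >/dev/null; done
python3 -m inch '[[0,0,0,0],[0,0,0,0],[0,0,0,0],[0,0,0,0],[0,0,0,0]]'
python3 -c "
from h import *
rel(658.2,128.1,50,145.9);rel(658.2,128.1,14,145.9)"
```

```text
time_s: 25.65
position: [658.9, 128.7, 136.4]
tool_rot: [-180.0, -0.0, 145.6]
contact_force: [-1.1, -0.2, -0.2]
finger_gap: 65.8
finger_force: 0.0
rel [ 0.0004 -0.0018  0.1728] -0.0034 pos [658.9 128.7 136.4] yaw 145.6 t 25.65
rel [ 0.0004 -0.0018  0.2448] -0.0034 pos [658.9 128.7 136.4] yaw 145.6 t 25.65
```

```bash
python3 -m inch '[[0,0,0.02,0],[0,-0.001,0.06,-0.002],[0,-0.001,0.11,-0.003],[0,-0.001,0.15,-0.003],[0,-0.001,0.17,-0.003]]'|egrep 'pos|cont'
python3 -m inch '[[0,0,0.01,0],[0,0,0.02,0],[0,0,0.035,0],[0,0,0.05,0],[0,0,0.06,0]]'|egrep 'pos|cont'
python3 -m inch '[[0,0,0.005,0],[0,0,0.01,0],[0,0,0.01,0],[0,0,0.01,0],[0,0,0.01,0]]'|egrep 'pos|cont'
python3 -c "
from h import *
rel(658.2,128.1,14,145.9)"
```

```text
position: [656.3, 127.7, 47.5]
contact_force: [-0.4, -0.1, -0.7]
position: [659.1, 128.4, 21.4]
contact_force: [-0.2, -0.1, -0.7]
position: [659.0, 128.3, 17.0]
contact_force: [0.2, -0.4, -0.1]
rel [ 0.0011 -0.0013  0.0059] 0.0001 pos [659.  128.3  17. ] yaw 145.9 t 26.9
```

```bash
python3 -m inch '[[0.001,-0.001,0.002,0],[0.001,-0.001,0.003,0],[0.001,-0.001,0.003,0],[0.001,-0.001,0.003,0],[0.001,-0.001,0.003,0]]'|egrep 'pos|cont'
for i in 1 2 3; do python3 -m inch '[[0,0,0,0],[0,0,0,0],[0,0,0,0],[0,0,0,0],[0,0,0,0]]' -1 60 |egrep 'pos|cont|fing'; done
python3 -m inch '[[0,0,-0.01,0],[0,0,-0.04,0],[0,0,-0.09,0],[0,0,-0.14,0],[0,0,-0.17,0]]'>/dev/null
python3 -m inch '[[0,0,-0.02,0],[0,0,-0.03,0],[0,0,-0.03,0],[0,0,-0.03,0],[0,0,-0.03,0]]'>/dev/null
python3 -m inch '[[0,0,0,0],[0,0,0,0],[0,0,0,0],[0,0,0,0],[0,0,0,0]]'
python3 -c "
from h import *
rel(433.7,-229.4,115)"
```

```text
position: [658.0, 128.1, 15.0]
contact_force: [0.5, -0.4, 0.7]
position: [658.3, 128.2, 15.4]
contact_force: [-1.1, -0.7, 2.0]
finger_gap: 34.3
finger_force: 60.3
position: [658.3, 128.2, 15.4]
contact_force: [-0.9, -0.2, 3.3]
finger_gap: 34.6
finger_force: 60.5
position: [658.3, 128.2, 15.3]
contact_force: [-0.5, -0.5, 4.7]
finger_gap: 34.5
finger_force: 60.7
time_s: 29.82
position: [657.9, 128.1, 114.8]
tool_rot: [-180.0, -0.0, 145.9]
contact_force: [0.4, 0.3, -1.6]
finger_gap: 34.5
finger_force: 60.1
rel [-2.940e-02 -8.435e-01 -2.000e-04] 0 pos [657.9 128.1 114.8] yaw 145.9 t 29.8167
```

```bash
for i in 1 2 3; do python3 -m inch '[[-0.001,-0.035,0,0],[-0.003,-0.1,0,0],[-0.006,-0.18,0,0],[-0.008,-0.25,0,0],[-0.0098,-0.2812,0,0]]' >/dev/null; done
python3 -m inch '[[0,0,0,0],[0,0,0,0],[0,0,0,0],[0,0,0,0],[0,0,0,0]]'
python3 -c "
from h import *
rel(433.7,-229.4,30)"
```

```text
time_s: 31.48
position: [434.4, -228.5, 115.1]
tool_rot: [180.0, 0.0, 146.0]
contact_force: [0.1, -0.2, -2.3]
finger_gap: 34.1
finger_force: 60.7
rel [ 0.0002 -0.0023  0.1701] 0 pos [ 434.4 -228.5  115.1] yaw 146.0 t 31.4833
```

```bash
python3 -m inch '[[0,0,0.02,0],[0,-0.001,0.06,0],[0,-0.002,0.11,0],[0,-0.002,0.15,0],[0,-0.002,0.17,0]]'>/dev/null
python3 -m inch '[[0,0,0.007,0],[0,0,0.013,0],[0,0,0.018,0],[0,0,0.022,0],[0,0,0.023,0]]'|egrep 'posi|contact'
for i in 1 2 3; do python3 -m inch '[[0,0,0.001,0],[0,0,0.002,0],[0,0,0.002,0],[0,0,0.002,0],[0,0,0.002,0]]' | egrep 'posi|contact'; done
```

```text
position: [433.9, -230.5, 19.1]
contact_force: [0.2, 0.2, -1.2]
position: [433.3, -230.3, 17.7]
contact_force: [-0.5, 0.2, -2.3]
position: [433.1, -230.2, 16.5]
contact_force: [0.5, 0.1, -2.6]
position: [433.2, -230.2, 15.5]
contact_force: [-0.4, 0.1, -2.5]
```

```bash
python3 -m inch '[[0,0,0.001,0],[0,0,0.001,0],[0,0,0.001,0],[0,0,0.001,0],[0,0,0.001,0]]' | egrep 'posi|contact'
for i in 1 2; do python3 -m inch '[[0,0,0,0],[0,0,0,0],[0,0,0,0],[0,0,0,0],[0,0,0,0]]' 0.12 | egrep 'posi|contact|gap'; done
python3 -m inch '[[0,0,-0.01,0],[0,0,-0.04,0],[0,0,-0.09,0],[0,0,-0.14,0],[0,0,-0.17,0]]'>/dev/null
python3 -m inch '[[0,0,-0.04,0],[0,0,-0.07,0],[0,0,-0.08,0],[0,0,-0.08,0],[0,0,-0.08,0]]' 1 >/dev/null
python3 -m inch '[[0,0,0,0],[0,0,0,0],[0,0,0,0],[0,0,0,0],[0,0,0,0]]'
python3 - <<'E'
from h import *
rel(426.3,202.2,140,91.7)
d=imaging.get_image("side"); cv2.imwrite("pics/e.png",d["image"][:,:,::-1])
E
```

```text
position: [433.3, -230.3, 15.3]
contact_force: [-1.0, 0.2, 3.6]
position: [433.3, -230.3, 14.9]
contact_force: [0.5, 0.1, 0.3]
finger_gap: 47.9
position: [433.2, -230.2, 15.0]
contact_force: [-0.2, 0.7, -0.1]
finger_gap: 47.9
time_s: 36.07
position: [432.9, -230.1, 139.5]
tool_rot: [-180.0, -0.1, 145.9]
contact_force: [-0.3, -0.1, 0.1]
finger_gap: 85.5
finger_force: 0.0
rel [ 4.956e-01  7.086e-01 -6.000e-04] 0.6023 pos [ 432.9 -230.1  139.5] yaw 145.9 t 36.0667
```

View pics/e.png

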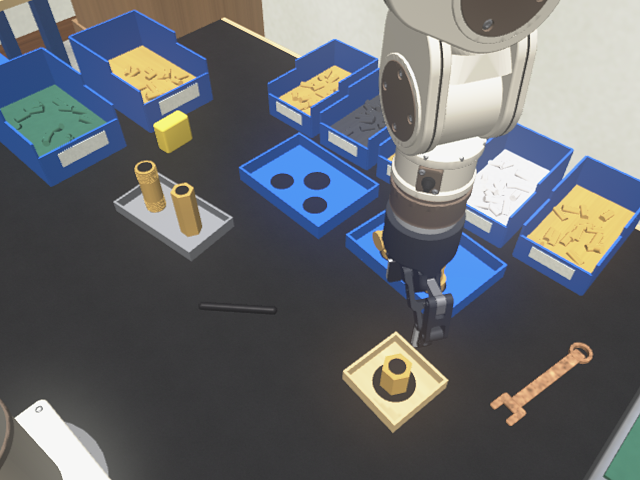

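```bash
for i in 1 2 3; do python3 -m inch '[[0.02,0.029,0,0],[0.06,0.086,0,0],[0.107,0.153,0,0],[0.148,0.212,0,0],[0.1652,0.2362,0,0]]' >/dev/null; done
for i in 1 2; do python3 -m inch '[[0,0,0,0.05],[0,0,0,0.11],[0,0,0,0.18],[0,0,0,0.25],[0,0,0,0.301]]' >/dev/null; done
python3 -m inch '[[0,0,0,0],[0,0,0,0],[0,0,0,0],[0,0,0,0],[0,0,0,0]]'|egrep 'posi|rot'
python3 -c "
from h import *
rel(426.2,202.2,59,91.7)"
```

```text
position: [426.6, 202.1, 140.0]
tool_rot: [180.0, 0.0, 91.8]
rel [ 0.0003 -0.0007  0.162 ] 0.0008 pos [426.6 202.1 140. ] yaw 91.8 t 38.6167
```

```bash
python3 -m inch '[[0,0,0.02,0],[0,0,0.06,0],[0,0,0.1,0],[0,-0.001,0.14,0],[0,-0.001,0.16,0]]'>/dev/null
python3 -m inch '[[0,0,0,0],[0,0,0,0],[0,0,0,0],[0,0,0,0],[0,0,0,0]]' |egrep 'pos|cont'; 
for i in 1 2 3; do python3 -m inch '[[0,0,0,0],[0,0,0,0],[0,0,0,0],[0,0,0,0],[0,0,0,0]]' -1 60 |egrep 'pos|cont|fing'; done
python3 -m inch '[[0,0,-0.01,0],[0,0,-0.04,0],[0,0,-0.09,0],[0,0,-0.14,0],[0,0,-0.17,0]]'>/dev/null
python3 -m inch '[[0,0,-0.02,0],[0,0,-0.03,0],[0,0,-0.03,0],[0,0,-0.03,0],[0,0,-0.03,0]]'>/dev/null
python3 -m inch '[[0,0,0,0],[0,0,0,0],[0,0,0,0],[0,0,0,0],[0,0,0,0]]'
python3 -c "
from h import *
rel(614.7,87.4,160,91.7)"
```

```text
position: [426.9, 202.5, 61.1]
contact_force: [0.6, 0.7, -0.1]
position: [426.0, 202.2, 60.4]
contact_force: [-2.5, -0.4, 0.7]
finger_gap: 30.3
finger_force: 59.5
position: [426.0, 202.1, 60.4]
contact_force: [-2.3, -0.7, 5.3]
finger_gap: 30.1
finger_force: 60.1
position: [426.0, 202.1, 60.4]
contact_force: [-1.8, -0.7, 5.6]
finger_gap: 30.2
finger_force: 60.1
time_s: 41.95
position: [426.0, 202.0, 159.8]
tool_rot: [-180.0, 0.0, 91.7]
contact_force: [0.1, -0.1, -4.9]
finger_gap: 30.9
finger_force: 60.5
rel [-0.2406  0.3704 -0.0005] 0.0003 pos [426.  202.  159.8] yaw 91.7 t 41.95
```

Standing TCP z is now 60.4.

```bash
for i in 1 2 3; do python3 -m inch '[[-0.01,0.015,0,0],[-0.028,0.043,0,0],[-0.05,0.078,0,0],[-0.07,0.108,0,0],[-0.0802,0.1235,0,0]]' >/dev/null; done
python3 -m inch '[[0,0,0,0],[0,0,0,0],[0,0,0,0],[0,0,0,0],[0,0,0,0]]' >/dev/null
python3 -m inch '[[0,0,0.02,0],[0,0,0.06,0],[0,0,0.11,0],[0,0,0.15,0],[0,0,0.17,0]]'>/dev/null
python3 -m inch '[[0,0,0.007,0],[0,0,0.011,0],[0,0,0.014,0],[0,0,0.015,0],[0,0,0.015,0]]'>/dev/null
python3 -m inch '[[0,0,0,0],[0,0,0,0],[0,0,0,0],[0,0,0,0],[0,0,0,0]]' >/dev/null
python3 -c "
from h import *
rel(614.7,87.4,61,91.7)"
```

```text
rel [ 0.     -0.0004  0.0133] 0.0003 pos [614.9  87.4  67.7] yaw 91.7 t 44.8667
```

```bash
python3 -m inch '[[0,0,0.003,0],[0,0,0.006,0],[0,0,0.009,0],[0,0,0.011,0],[0,0,0.012,0]]' |egrep 'pos|cont'
for i in 1 2; do python3 -m inch '[[0,0,0.001,0],[0,0,0.0015,0],[0,0,0.0015,0],[0,0,0.0015,0],[0,0,0.0015,0]]' | egrep 'posi|contact'; done
```

```text
position: [614.6, 87.4, 61.1]
contact_force: [-0.8, -0.3, -4.2]
position: [615.0, 87.4, 60.9]
contact_force: [-0.2, 0.6, -4.6]
position: [615.0, 87.5, 60.5]
contact_force: [-1.5, -0.7, -0.4]
```

```bash
for i in 1 2; do python3 -m inch '[[0,0,0,0],[0,0,0,0],[0,0,0,0],[0,0,0,0],[0,0,0,0]]' 1 | egrep 'posi|gap'; done
python3 -m inch '[[0,0,-0.02,0],[0,0,-0.06,0],[0,0,-0.11,0],[0,0,-0.15,0],[0,0,-0.16,0]]' >/dev/null
python3 -m inch '[[0,0,0,0],[0,0,0,0],[0,0,0,0],[0,0,0,0],[0,0,0,0]]'|egrep 'posi'
python3 -c "
from h import *
rel(418.2,291.9,140,91.7)"
```

```text
position: [615.2, 87.4, 60.4]
finger_gap: 85.2
position: [614.9, 87.4, 60.0]
finger_gap: 85.7
position: [613.9, 87.3, 138.4]
rel [ 0.4209 -0.3789 -0.0022] 0.0003 pos [613.9  87.3 138.4] yaw 91.7 t 47.7833
```

```bash
for i in 1 2; do python3 -m inch '[[0.025,-0.023,0,0],[0.075,-0.067,0,0],[0.135,-0.121,0,0],[0.185,-0.167,-0.001,0],[0.2105,-0.1895,-0.001,0]]' >/dev/null; done
python3 -m inch '[[0,0,0,0],[0,0,0,0],[0,0,0,0],[0,0,0,0],[0,0,0,0]]'|egrep 'posi|rot'
python3 - <<'E'
from h import *
rel(418.2,291.9,57,91.7)
d=imaging.get_image("top"); im=d["image"]
big=cv2.resize(im,None,fx=4,fy=4,interpolation=cv2.INTER_CUBIC)
bH,bS,bV=cv2.split(cv2.cvtColor(big,cv2.COLOR_RGB2HSV))
m=((bV<150)&~((bH>95)&(bS>130))&~((bH>10)&(bH<35)&(bS>120))).astype(np.uint8)
k,l,st,ce=cv2.connectedComponentsWithStats(m)
for n,p,z in(("hex was 612.9 87.1",(254.4,187),94),("short kit",proj(d,(433,-230,46)),46)):
    i=l[int(4*p[1]),int(4*p[0])]; print(n,st[i][4],ray(d,(ce[i]+.5)/4-.5,z).round(1))
E
```

```text
position: [419.9, 291.2, 140.8]
tool_rot: [-180.0, 0.0, 91.6]
rel [ 0.0015 -0.0033  0.1676] -0.0009 pos [419.9 291.2 140.8] yaw 91.6 t 49.0333
hex was 612.9 87.1 2517 [613.5  87.3  94. ]
short kit 2763 [ 432.6 -229.9   46. ]
```

```bash
python3 -m inch '[[0,0,0.02,0],[0.001,-0.002,0.06,0],[0.0015,-0.003,0.1,0],[0.0015,-0.003,0.14,0],[0.0015,-0.003,0.166,0]]'>/dev/null
python3 -m inch '[[0,0,0,0],[0,0,0,0],[0,0,0,0],[0,0,0,0],[0,0,0,0]]' |egrep 'pos|cont'; 
for i in 1 2 3; do python3 -m inch '[[0,0,0,0],[0,0,0,0],[0,0,0,0],[0,0,0,0],[0,0,0,0]]' -1 60 |egrep 'pos|cont|fing'; done
python3 -m inch '[[0,0,-0.01,0],[0,0,-0.04,0],[0,0,-0.09,0],[0,0,-0.14,0],[0,0,-0.17,0]]'>/dev/null
python3 -m inch '[[0,0,-0.02,0],[0,0,-0.03,0],[0,0,-0.03,0],[0,0,-0.03,0],[0,0,-0.03,0]]'>/dev/null
python3 -m inch '[[0,0,0,0],[0,0,0,0],[0,0,0,0],[0,0,0,0],[0,0,0,0]]'
python3 -c "
from h import *
rel(617.5,177.6,158,91.7)"
```

```text
position: [418.5, 293.3, 59.1]
contact_force: [-0.2, 0.2, 0.6]
position: [418.0, 293.1, 58.5]
contact_force: [-0.5, -0.1, 1.8]
finger_gap: 31.4
finger_force: 59.2
position: [418.0, 293.1, 58.5]
contact_force: [-0.3, 0.2, 5.6]
finger_gap: 31.8
finger_force: 59.6
position: [418.0, 293.1, 58.5]
contact_force: [-0.7, -0.6, 5.6]
finger_gap: 31.1
finger_force: 59.6
time_s: 52.42
position: [417.5, 292.7, 157.8]
tool_rot: [-180.0, 0.0, 91.7]
contact_force: [0.5, 0.6, -4.2]
finger_gap: 31.7
finger_force: 60.1
rel [-0.2422  0.3929 -0.0004] 0.0003 pos [417.5 292.7 157.8] yaw 91.7 t 52.4167
```

```bash
for i in 1 2 3; do python3 -m inch '[[-0.01,0.016,0,0],[-0.028,0.046,0,0],[-0.05,0.082,0,0],[-0.07,0.114,0,0],[-0.08,0.131,0,0]]' >/dev/null; done
python3 -m inch '[[0,0,0,0],[0,0,0,0],[0,0,0,0],[0,0,0,0],[0,0,0,0]]' >/dev/null
python3 -m inch '[[0,0,0.02,0],[0,0,0.06,0],[0,0,0.11,0],[0,0,0.15,0],[0,0,0.17,0]]'>/dev/null
python3 -m inch '[[0,0,0.007,0],[0,0,0.011,0],[0,0,0.014,0],[0,0,0.015,0],[0,0,0.015,0]]'>/dev/null
python3 -m inch '[[0,0,0,0],[0,0,0,0],[0,0,0,0],[0,0,0,0],[0,0,0,0]]' >/dev/null
python3 -c "
from h import *
rel(617.5,178.7,59,91.7)"
```

```text
rel [-0.0002 -0.0003  0.0133] 0.0003 pos [617.6 178.8  65.6] yaw 91.7 t 55.3333
```

```bash
python3 -m inch '[[0,0,0.003,0],[0,0,0.006,0],[0,0,0.009,0],[0,0,0.011,0],[0,0,0.012,0]]' |egrep 'pos|cont'
for i in 1 2; do python3 -m inch '[[0,0,0.001,0],[0,0,0.0015,0],[0,0,0.0015,0],[0,0,0.0015,0],[0,0,0.0015,0]]' | egrep 'posi|contact'; done
```

```text
position: [617.3, 178.7, 59.1]
contact_force: [0.7, -0.9, -3.2]
position: [617.7, 178.8, 58.8]
contact_force: [-0.0, -0.7, -3.3]
position: [617.8, 178.9, 58.6]
contact_force: [-1.1, 0.1, 1.9]
```

Touching; release, rise, retreat toward the robot and check.

```bash
for i in 1 2; do python3 -m inch '[[0,0,0,0],[0,0,0,0],[0,0,0,0],[0,0,0,0],[0,0,0,0]]' 1 | egrep 'posi|gap'; done
python3 -m inch '[[0,0,-0.02,0],[0,0,-0.06,0],[0,0,-0.11,0],[0,0,-0.16,0],[0,0,-0.2,0]]' >/dev/null
python3 -m inch '[[0,0,-0.02,0],[0,0,-0.04,0],[0,0,-0.06,0],[0,0,-0.08,0],[0,0,-0.09,0]]' >/dev/null
for i in 1 2 3; do python3 -m inch '[[0.03,-0.03,0,0],[0.08,-0.07,0,0],[0.12,-0.11,0,0],[0.16,-0.15,0,0],[0.19,-0.17,0,0]]' >/dev/null; done
python3 -m inch '[[0,0,0,0],[0,0,0,0],[0,0,0,0],[0,0,0,0],[0,0,0,0]]'
python3 - <<'E'
from h import *
d=imaging.get_image("top"); im=d["image"]
big=cv2.resize(im,None,fx=4,fy=4,interpolation=cv2.INTER_CUBIC)
bH,bS,bV=cv2.split(cv2.cvtColor(big,cv2.COLOR_RGB2HSV))
m=((bV<150)&~((bH>95)&(bS>130))&~((bH>10)&(bH<35)&(bS>120))).astype(np.uint8)
k,l,st,ce=cv2.connectedComponentsWithStats(m)
for n,p,z in(("hex was 612.9 87.1",(254.4,187),94),("round was 616.5 177.6",(191.8,183),94),("short kit",proj(d,(433,-230,46)),46)):
    i=l[int(4*p[1]),int(4*p[0])]; print(n,st[i][4],ray(d,(ce[i]+.5)/4-.5,z).round(1))
s=imaging.get_image("side")["image"]
cv2.imwrite("pics/f.png",np.hstack([s[100:340,200:520,::-1],im[100:340,150:480,::-1]]))
E
```

```text
position: [617.8, 178.8, 58.1]
finger_gap: 85.3
position: [617.6, 178.8, 58.0]
finger_gap: 85.7
time_s: 59.92
position: [354.9, 455.1, 202.9]
tool_rot: [-180.0, 0.0, 91.6]
contact_force: [-0.1, -0.4, 0.1]
finger_gap: 85.5
finger_force: 0.0
hex was 612.9 87.1 2508 [613.5  87.3  94. ]
round was 616.5 177.6 3375 [617.7 178.2  94. ]
short kit 2753 [ 432.6 -229.9   46. ]
```

View pics/f.png

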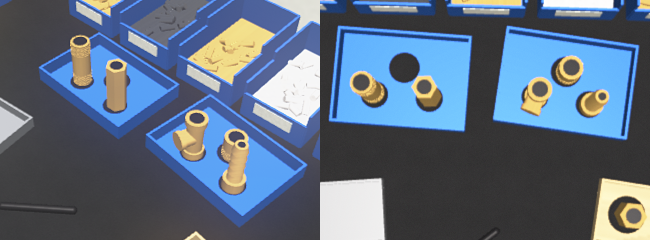

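The last picture shows both tall fittings upright on their marks, within 0.6 mm and 1.3 mm of where they stood. The short hex stands on the kit mark, and the other blue tray looks unchanged.

```bash
python3 -c "
from station import ticket
print(ticket.hand_in())"
```

```text
the job is handed in; nothing more can be done
None
```

The job is handed in at about 60 s of the 122 s allowed: the short hex stands about 0.5 mm from the centre of the order tray's mark, the tall hex and round are back upright about 0.6 mm and 1.3 mm from where they stood, and the other blue tray was left alone; no verdict came back.

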